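Lay up cups on their saucers at the espresso bar

TASK

Lay up the order on the bar: stand each of the three cups in the middle of the saucer of its own size (smallest on smallest, middle on middle, largest on largest) and the little steel milk jug in the middle of the round wooden coaster, all upright. Set each one down gently, leave the saucers and the coaster where they are laid, and do not shift the sugar pourer or the tamper.

Things in the scene. Friction and masses are not known exactly. Their poses are not given: they have to be found in the camera images.
- cup_small: The smallest white ceramic cup, upright: 52 mm tall, straight sides 52 mm across over the upper two thirds, wall 4 mm, foot 36 mm across. Loop handle 9 mm thick stands out 20 mm on the body's +x side, at 20 to 90 % of the height. Origin: centre of the underside, z up. Starts on a rubber mat whose top is 5 mm above the bar. 0.1 to 0.2 kg.
- cup_medium: The middle-sized white ceramic cup, upright: 62 mm tall, straight sides 60 mm across over the upper two thirds, wall 4 mm, foot 42 mm across. Loop handle 9 mm thick stands out 23 mm on the body's +x side, at 20 to 90 % of the height. Origin: centre of the underside, z up. Starts on a rubber mat whose top is 5 mm above the bar. 0.15 to 0.25 kg.
- cup_large: The largest white ceramic cup, upright: 74 mm tall, straight sides 68 mm across over the upper two thirds, wall 4 mm, foot 48 mm across. Loop handle 9 mm thick stands out 26 mm on the body's +x side, at 20 to 90 % of the height. Origin: centre of the underside, z up. Starts on a rubber mat whose top is 5 mm above the bar. 0.2 to 0.35 kg.
- milk_jug: Little steel milk jug, upright: 78 mm tall, base 57 mm and belly 60 mm across, neck 47 mm across at 56 to 64 mm height, rim 50 mm. Loop handle 8 mm thick on the body's +x side, out to 52 mm from the axis; small pouring lip on the -x side, out to 34 mm at the rim. Origin: centre of the underside, z up. Starts on a rubber mat whose top is 5 mm above the bar. 0.13 to 0.23 kg.
- saucer_small: The smallest round white saucer, loose, 108 mm across, rim 14 mm high; flat inside floor about 68 mm across, 5 mm above the underside, with a faint raised ring around its middle. For the smallest cup. Origin: centre of the underside, z up.
- saucer_medium: The middle-sized round white saucer, loose, 128 mm across, rim 16 mm high; flat inside floor about 80 mm across, 5 mm above the underside, with a faint raised ring around its middle. For the middle-sized cup. Origin: centre of the underside, z up.
- saucer_large: The largest round white saucer, loose, 150 mm across, rim 18 mm high; flat inside floor about 94 mm across, 5 mm above the underside, with a faint raised ring around its middle. For the largest cup. Origin: centre of the underside, z up.
- coaster: Round wooden coaster, loose, 96 mm across, 12 mm high, with a round flat recess 82 mm across in its top whose floor is 8 mm above the underside. For the milk jug. Origin: centre of the underside, z up.
- sugar_pourer: Glass sugar pourer with a steel screw top, 70 mm in diameter, 140 mm tall, standing to one side of the cups: a bystander. Origin: centre of the underside.
- tamper: Steel coffee tamper standing on its 58 mm base, dark wooden handle up, 94 mm tall, to the other side of the cups: a bystander. Origin: centre of the underside.
Things that resemble listed ones, but are neither listed nor needed, are in the scene too. What is shaped like the cup_large but green is not meant. What is shaped like the milk_jug but pink is not meant.

How it is judged:
By the outcome, as a careful person would: the job done as asked, in the order asked, and still so for the second after the job is handed in, with the robot touching nothing.
It also fails if it takes over 106 s, if anything falls off the work surface, if the arm or the gripper's body presses on something with over 40 N, if the wrist force passes 120 N, or if a joint passes its speed limit or range.

ROBOT

A 6-joint arm with a two-finger parallel gripper is mounted at the origin on the work surface. World frame = base frame: x ahead of the robot, y to its left, z up, the work surface at z = 0. Lengths are in mm, angles in rad, forces in N, time in s.
With the tool pointing down it reaches from about 375 to 925 mm from the base axis. Payload 5.7 kg.
Tool frame: the origin (TCP) lies on the centre line of the jaws, within the pads' length; the fingertips stand 22 mm ahead of it and the grasp point (between the pads) lies 3 mm ahead of it; z points along the fingers, x is the direction in which the jaws open and shut, and the axes are right-handed (so a half turn about z gives the same grasp; the last joint's range is limited). The gripper opens to 85 mm and grips with 20 to 120 N. Pads are 22 mm wide; open, the fingers measure 114 mm over their backs; the gripper's body (76 mm by 85 mm) begins 54 mm behind the grasp point. The pads swing forward as they close: fully open they stand 13 mm farther back than shut.
Start: joints at [-1.374, 0.359, 1.51, -0, 1.272, -0.115], TCP at [184.048, -571.045, 253.267] pointing down, gripper open.
Joint ranges: [-2.97, 2.97], [-1.01, 2.36], [0.21, 2.38], [-0.96, 4.11], [0.2, 2.71], [-2.98, 2.98]. Speed limits (rad/s): [2.39, 2.39, 3.14, 3.14, 3.14, 3.14].

INTERFACE

Orientations are given as [roll, pitch, yaw] about the fixed x, y, z axes, in that order (R = Rz(yaw) Ry(pitch) Rx(roll)).
In Python, from workcell import read_state, grab_frame, calibration, hand_in gives the robot as it stands.
- The arm moves only by the tool apply_moves, never from a script. Its arguments are lists of equal length, an entry for each row: "delta_pos": the shift along the tool's x, y, z scaled (see below), a list of three; "turn": the turn, a rotation vector about the tool's x, y, z scaled (see below), a list of three; "claw": the opening, from 0 (shut) to 1 (fully open). In form: {"delta_pos": [[dx, dy, dz], ...], "turn": [[rx, ry, rz], ...], "claw": [claw, ...]}. A call has 1 to 10 rows; each row shifts and turns the commanded pose from where the row before left it, along the tool's axes as they then stand; what a row does not reach is not made up. The controller multiplies each number of a shift by 0.025 m and each number of a turn by 0.08 rad. A row lasts 1/8 s, in which the tool goes at most 62.5 mm and 10.7 degrees, less where a joint would pass 70% of its speed; a pose out of reach is approached as far as the arm can. A call with a number of a shift or a turn outside -1 to 1 is refused whole. A call with a gripper value outside its range is refused whole. The fingers move at their own pace and stop on an object; "squeeze" is the grip in N (left out, the last holds). Time passes only in rows, so rows that do not move let the fingers close. It gives the time, the measured TCP pose, the force and the opening at its end, in the units of the state.
- read_state(): the state, without advancing time (a new reading comes with each control period).
- grab_frame(name): name is "side" or "top" or "wrist"; returns (picture, depth): 480x640x3 uint8, red, green, blue; 480x640 float32, mm along the optical axis (not along the pixel's ray), 0 where there is no reading.
- calibration(name): a dict with "intrinsics" (3x3 intrinsics, pixels), "view" (4x4, takes a point from world to camera coordinates). Camera axes: x right, y down, z forward; pixel columns grow to the right and rows downward; lengths in mm; the calibration is good to about 2 mm. A picture is of the moment at which its call begins: read the wrist's pose just before it. calibration takes no time and is no camera call; for the wrist camera it gives the pose at the moment of the call.
- hand_in(): hands the job in, once; it reports no verdict.
The state is a dict: "t": time; "q": joint angles; "qd": joint speeds; "joint_torque": joint torques, N m; "tcp_pos": TCP position; "eef_rot": TCP orientation; "wrist_force": force on the tool from outside, world axes, zero at the start; "wrist_torque": the same for the moment, N m; "opening": finger opening in mm.
Only numpy, scipy, OpenCV 4.12 (cv2) and the standard library are available. Lean on these libraries where they do the work, as an engineer would, in place of code of your own. Each camera call takes 0.05 s, during which the arm holds its last target. There are 200 camera calls.

## Working session

There is one attempt and no reset: what is moved stays moved. The work goes in short steps, Python scripts to look and compute and a tool call to move; the robot and the scene stay as the last step left them, time stands still between calls to the robot, and variables do not carry over. Pictures are saved under pics/ and viewed, about 12 in all and at most 16, crops included, and the job is handed in when it is done.

Besides the shell and the picture viewer there is one more tool, called after "Emit:" as a command line: name --argument value ..., lists and objects as JSON in quotes. apply_moves: Moves the arm, as the interface text tells. Its arguments: {"type":"object","properties":{"delta_pos":{"type":"array"},"turn":{"type":"array"},"claw":{"type":"array"},"squeeze":{"type":"number"}},"required":["delta_pos","turn","claw"]}

```bash
mkdir -p pics; ls
python3 - <<'E'
from workcell import *
import cv2,numpy as np
print(read_state())
for n in("top","side"):
    p,d=grab_frame(n); np.savez(f"{n}0.npz",p=p,d=d)
    cv2.imwrite(f"pics/{n}0.png",p[:,:,::-1]); c=calibration(n); print(n,np.round(c["intrinsics"],1).tolist(),np.round(c["view"],3).tolist(),(d>0).mean())
E
```

```text
pics
{'t': 0.0, 'q': array([-1.37412170e+00,  3.59514857e-01,  1.51145308e+00, -2.05469240e-06,
        1.27253687e+00, -1.15106406e-01]), 'qd': array([-0.00098866,  0.00105075, -0.00018185,  0.00080688, -0.00180129,
        0.00123627]), 'joint_torque': array([ 9.70700894e-04, -5.27620661e+01, -2.78620183e+01,  4.32343109e-05,
        1.30442774e-02, -7.17773531e-06]), 'tcp_pos': array([ 183.91040862, -570.42177226,  252.43985402]), 'eef_rot': array([-3.14137499e+00,  1.89971771e-03, -1.25901448e+00]), 'wrist_force': array([ 0.29732668,  0.40613403, -0.74104295]), 'wrist_torque': array([ 0.01192501, -0.01772172, -0.00992694]), 'opening': 85.30691104729704}
top [[460.7, 0.0, 332.1], [0.0, 460.7, 240.2], [0.0, 0.0, 1.0]] [[-0.016, -0.999, -0.029, 21.864], [-0.998, 0.018, -0.057, 455.857], [0.058, 0.028, -0.998, 947.863], [0.0, 0.0, 0.0, 1.0]] 0.9961002604166667
side [[443.6, 0.0, 317.5], [0.0, 443.6, 234.9], [0.0, 0.0, 1.0]] [[0.983, -0.183, 0.0, -467.029], [-0.118, -0.635, -0.763, 70.494], [0.14, 0.75, -0.646, 843.386], [0.0, 0.0, 0.0, 1.0]] 0.9959440104166667
```

View pics/top0.png

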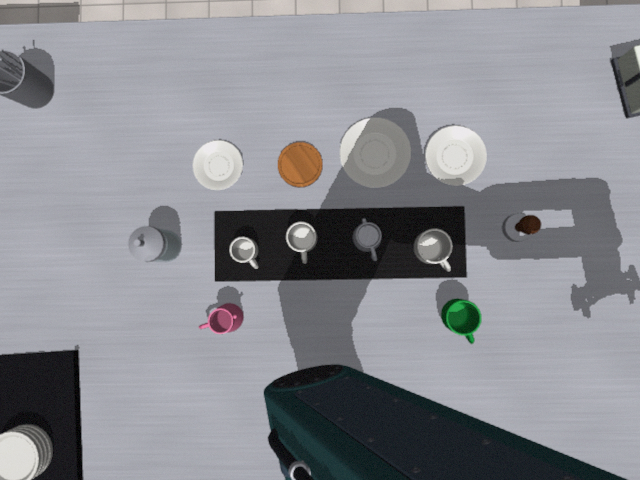

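View pics/side0.png

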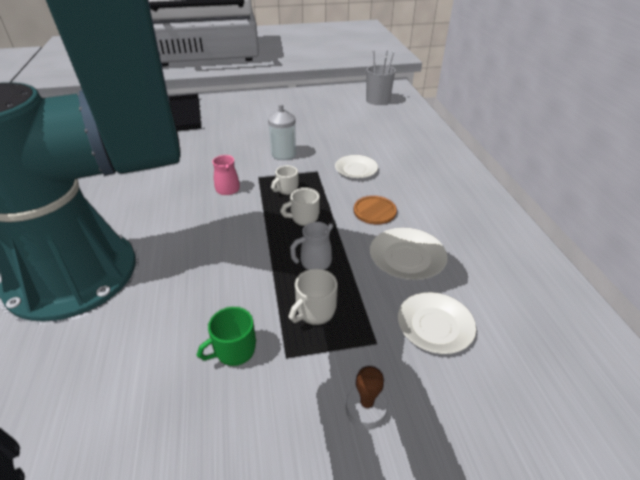

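Cups: white ones in the top view at (243,249), (301,237) and (434,245), grey jug at (367,235). Places: small saucer (217,165), coaster (300,164), large saucer (375,153), medium saucer (456,155). Lookalikes are the green cup (463,318) and the pink jug (225,320), which are excluded by colour. The pourer is at (147,243) and the tamper at (522,226).

```bash
cat > h.py <<'E'
import numpy as np,cv2
from scipy.optimize import least_squares
from workcell import *
def cloud(n,d,c=None):
    c=c or calibration(n);K=c["intrinsics"];T=np.linalg.inv(c["view"])
    v,u=np.mgrid[:480,:640]
    P=np.stack([(u-K[0,2])/K[0,0]*d,(v-K[1,2])/K[1,1]*d,d,np.ones_like(d)],-1)@T.T
    P[d<=0]=np.nan
    return P[...,:3]
def circ(p,r=None):
    c0=np.median(p,0)
    if r: f=lambda x:np.hypot(*(p-x[:2]).T)-r; s=least_squares(f,c0,loss='soft_l1')
    else: f=lambda x:np.hypot(*(p-x[:2]).T)-x[2]; s=least_squares(f,[*c0,30],loss='soft_l1')
    return s.x
def edge(P,c,rad,zlo,zhi,n=48):   # outermost points per angle in height band
    m=(np.hypot(P[...,0]-c[0],P[...,1]-c[1])<rad)&(P[...,2]>zlo)&(P[...,2]<zhi)
    return P[m]
E
cat > m.py <<'E'
from h import *
z=np.load("top0.npz");P=cloud("top",z["d"]);s=np.load("side0.npz");S=cloud("side",s["d"])
b=P[340:380,100:200].reshape(-1,3);print("table z top",np.nanmedian(b[:,2]),np.nanstd(b[:,2]),"side",np.nanmedian(S[400:470,500:600,2]))
O=dict(cs=(243,249,38,52),cm=(301,237,42,62),cl=(434,245,46,74),jug=(367,235,40,78),ss=(217,165,70,14),co=(300,164,60,12),sl=(375,153,85,18),sm=(456,155,75,16),sugar=(147,243,50,140),tamp=(522,226,40,94))
for k,(u,v,R,h) in O.items():
    c=np.nanmedian(P[v-2:v+3,u-2:u+3].reshape(-1,3),0)
    q=edge(P,c,R,-20,200);top=np.percentile(q[:,2],97)
    if h>20:
        rim=q[q[:,2]>top-6][:,:2]
    else:
        a=q[q[:,2]>4][:,:2];hull=cv2.convexHull(a.astype(np.float32))[:,0];rim=hull
    f=circ(rim)
    sq=edge(S,f[:2],R,-20,200)
    hb=q[(q[:,2]>.25*h+5)&(q[:,2]<.85*h+5)][:,:2]-f[:2];r=np.hypot(*hb.T);hb=hb[r>f[2]+5]
    a=np.arctan2(*hb.mean(0)[::-1]) if len(hb) and h>20 else 0
    print(k,"top",np.round(f,1),"z",round(top,1),"n",len(rim),"handle",round(float(a),2),len(hb),"sideZ",np.round(np.percentile(sq[:,2],[50,97]),1))
E
python3 m.py
```

```text
table z top -0.5896357085131285 1.7339562221745088 side -0.49703934827789453
cs top [438.2 193.   23.8] z 57.5 n 170 handle -2.64 2 sideZ [36.6 56.7]
cm top [461.2  74.1  27.7] z 67.0 n 189 handle -3.04 11 sideZ [42.1 66.7]
cl top [ 437.6 -185.6   31.7] z 79.1 n 233 handle -2.54 37 sideZ [43.6 78.8]
jug top [461.3 -58.2  23.2] z 82.6 n 153 handle 2.6 23 sideZ [49.8 82.5]
ss top [621.2 255.1  53.3] z 14.0 n 37 handle 0.0 0 sideZ [ 3.8 13.7]
co top [618.7  79.8  47.4] z 12.5 n 42 handle 0.0 0 sideZ [ 7.1 12.3]
sl top [639.1 -79.   73.9] z 17.8 n 47 handle 0.0 0 sideZ [ 5.4 17.6]
sm top [ 629.1 -247.8   63.2] z 15.7 n 34 handle 0.0 0 sideZ [ 5.2 15.8]
sugar top [450.7 369.3  11.8] z 123.0 n 255 handle -1.68 1122 sideZ [ 58.9 122.1]
tamp top [ 476.  -368.6   10.7] z 92.9 n 211 handle 1.84 87 sideZ [21.2 93.4]
```

```bash
cat >> h.py <<'E'
def plan(*wps):  # wps: (x,y,z,yaw); per leg: shift at old yaw, then turn. units per leg
    s=read_state();p=np.array(s["tcp_pos"]);y=s["eef_rot"][2];print("at",np.round(p,1),np.round(s["eef_rot"],3),"t",round(s["t"],2),"open",round(s["opening"],1))
    for w in wps:
        d=np.array(w[:3])-p;c,n=np.cos(y),np.sin(y)
        u=np.array([d[0]*c+d[1]*n,d[0]*n-d[1]*c,-d[2]])/25
        dy=w[3]-y
        m=np.abs(u).max();N=max(1,int(np.ceil(m)))
        print("sum",np.round(u,2),"rows",N,"each",np.round(u/N,3),"| rz",round(-dy/.08,2))
        p=np.array(w[:3]);y=w[3]
E
python3 -c "
from h import *
plan((470,-450,253,-1.259),(470,-450,253,-1.571),(400,150,253,-1.571))"
```

```text
at [ 183.9 -570.5  252.5] [-3.141e+00  2.000e-03 -1.259e+00] t 0.1 open 85.4
sum [ -1.08 -12.37  -0.02] rows 13 each [-0.083 -0.951 -0.001] | rz 0.0
sum [ 0. -0.  0.] rows 1 each [ 0. -0.  0.] | rz 3.9
sum [-24.    2.8   0. ] rows 24 each [-1.     0.117  0.   ] | rz -0.0
```

Emit:
apply_moves --delta_pos '[[-0.1,-1,0],[-0.1,-1,0],[-0.1,-1,0],[-0.1,-1,0],[-0.1,-1,0],[-0.1,-1,0],[-0.1,-1,0],[-0.1,-1,0],[-0.1,-1,0],[-0.1,-1,0]]' --turn '[[0,0,0],[0,0,0],[0,0,0],[0,0,0],[0,0,0],[0,0,0],[0,0,0],[0,0,0],[0,0,0],[0,0,0]]' --claw '[1,1,1,1,1,1,1,1,1,1]' --squeeze 30

```text
t: 1.35
tcp_pos: [414.9, -469.9, 252.8]
eef_rot: [3.141, 0.001, -1.259]
wrist_force: [-0.1, -0.2, -0.2]
opening: 85.0
```

Emit:
apply_moves --delta_pos '[[-0.1,-1,0],[-0.1,-1,0],[0,0,0],[0,0,0],[0,0,0],[0,0,0],[-1,0.1,0],[-1,0.1,0],[-1,0.1,0],[-1,0.1,0]]' --turn '[[0,0,0],[0,0,0],[0,0,1],[0,0,1],[0,0,1],[0,0,0.9],[0,0,0],[0,0,0],[0,0,0],[0,0,0]]' --claw '[1,1,1,1,1,1,1,1,1,1]'

```text
t: 2.6
tcp_pos: [450.0, -349.4, 252.8]
eef_rot: [3.141, 0.001, -1.571]
wrist_force: [0.3, 0.2, 0.1]
opening: 85.3
```

Emit:
apply_moves --delta_pos '[[-1,0.1,0],[-1,0.1,0],[-1,0.1,0],[-1,0.1,0],[-1,0.1,0],[-1,0.1,0],[-1,0.1,0],[-1,0.1,0],[-1,0.1,0],[-1,0.1,0]]' --turn '[[0,0,0],[0,0,0],[0,0,0],[0,0,0],[0,0,0],[0,0,0],[0,0,0],[0,0,0],[0,0,0],[0,0,0]]' --claw '[1,1,1,1,1,1,1,1,1,1]'

```text
t: 3.85
tcp_pos: [425.0, -98.9, 253.4]
eef_rot: [-3.141, 0.0, -1.571]
wrist_force: [0.1, 0.7, -0.1]
opening: 85.5
```

```bash
python3 -c "
from h import *
plan((400,150,253,-1.571))
c=calibration('wrist');p,d=grab_frame('wrist');np.savez('w1.npz',p=p,d=d,**c);cv2.imwrite('pics/w1.png',p[:,:,::-1]);print(c,(d>0).mean())
print(read_state()['wrist_force'])"
```

```text
at [425.  -98.9 253.4] [-3.141  0.    -1.571] t 3.85 open 85.5
sum [-9.96  1.    0.02] rows 10 each [-0.996  0.1    0.002] | rz 0.0
{'intrinsics': array([[388.82598784,   0.        , 318.20300485],
       [  0.        , 388.82598784, 240.59519587],
       [  0.        ,   0.        ,   1.        ]]), 'view': array([[-1.60394908e-03, -9.99998459e-01,  7.13254646e-04,
        -9.68577243e+01],
       [-9.44734852e-01,  1.74913610e-03,  3.27830749e-01,
         3.59096944e+02],
       [-3.27831492e-01, -1.48012693e-04, -9.44736202e-01,
         5.21099186e+02],
       [ 0.00000000e+00,  0.00000000e+00,  0.00000000e+00,
         1.00000000e+00]])} 0.9958626302083333
[-1.09600564  2.15918155 -0.3897818 ]
```

View pics/w1.png

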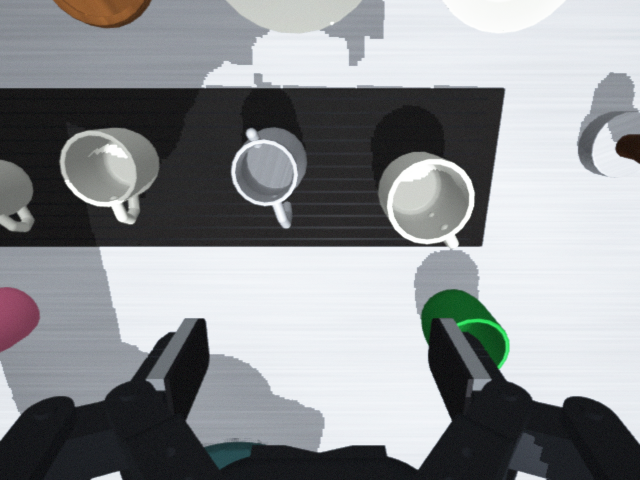

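Wrist view: medium cup at (110,168), jug (266,172), large cup (428,197). All three are white or steel, with handles toward the robot; the green cup at (465,325) is clearly separate. I'll cross-measure from this frame.

```bash
cat > mw.py <<'E'
from h import *
def meas(f,C):
    z=np.load(f);P=cloud("wrist",z["d"],dict(intrinsics=z["intrinsics"],view=z["view"]))
    hsv=cv2.cvtColor(z["p"],cv2.COLOR_RGB2HSV)
    for k,(x,y,h,R) in C.items():
        q=edge(P,(x,y),R+35,12,200)
        m=np.hypot(q[:,0]-x,q[:,1]-y)
        rim=q[(q[:,2]>h+5-4)&(m<R+15)]
        f=circ(rim[:,:2])
        hb=q[(q[:,2]>18)&(q[:,2]<.9*h+5)];v=hb[:,:2]-f[:2];r=np.hypot(*v.T)
        v=v[(r>R+6)&(r<R+30)&(v[:,0]<0)]
        print(k,np.round(f,1),"z",np.round(np.median(rim[:,2]),1),len(rim),"handle",np.round(np.arctan2(*v.mean(0)[::-1]),2) if len(v) else None,len(v))
C=dict(cs=(438,193,52,26),cm=(461,74,62,30),jug=(461,-58,78,25),cl=(437.6,-185.6,74,34))
if __name__=="__main__":
    import sys
    meas(sys.argv[1],{k:C[k] for k in sys.argv[2:]})
E
python3 mw.py w1.npz cm jug cl
```

```text
cm [463.2  74.3  27.7] z 67.0 1475 handle -3.02 351
jug [463.3 -57.4  23.2] z 83.4 1062 handle -2.85 318
cl [ 439.4 -184.2   31.6] z 79.3 1537 handle -2.54 132
```

Emit:
apply_moves --delta_pos '[[-1,0.1,0],[-1,0.1,0],[-1,0.1,0],[-1,0.1,0],[-1,0.1,0],[-1,0.1,0],[-1,0.1,0],[-1,0.1,0],[-1,0.1,0],[-1,0.1,0]]' --turn '[[0,0,0],[0,0,0],[0,0,0],[0,0,0],[0,0,0],[0,0,0],[0,0,0],[0,0,0],[0,0,0],[0,0,0]]' --claw '[1,1,1,1,1,1,1,1,1,1]'

```text
t: 5.15
tcp_pos: [400.1, 150.6, 253.4]
eef_rot: [-3.141, 0.0, -1.571]
wrist_force: [0.3, 0.1, 1.0]
opening: 85.3
```

```bash
python3 -c "
from h import *
c=calibration('wrist');p,d=grab_frame('wrist');np.savez('w2.npz',p=p,d=d,**c);cv2.imwrite('pics/w2.png',p[:,:,::-1])
plan((425,151,253,-1.571))"; python3 mw.py w2.npz cs cm
```

```text
at [399.8 152.8 253.5] [-3.141e+00  2.000e-03 -1.571e+00] t 5.2 open 85.6
sum [ 0.07 -1.01  0.02] rows 2 each [ 0.035 -0.503  0.01 ] | rz 0.0
cs [440.2 194.3  23.6] z 57.3 987 handle -2.52 167
cm [462.7  76.1  27.6] z 67.4 1368 handle -3.08 251
```

View pics/w2.png

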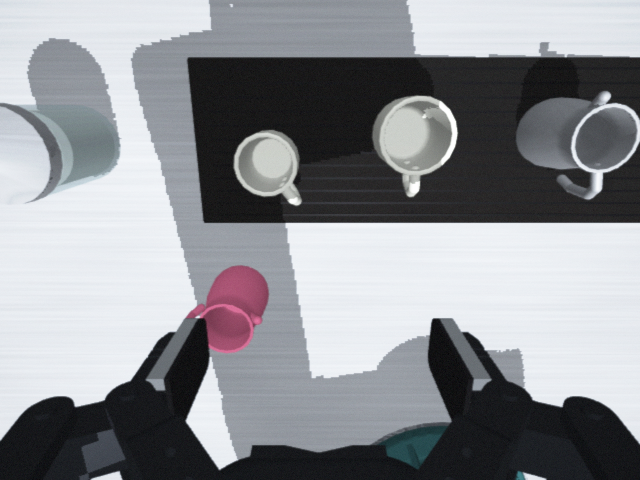

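Small cup at (267,163), handle toward the lower right; the pink jug at (235,310) is the lookalike. Moving to hover over the small cup.

Emit:
apply_moves --delta_pos '[[-0.85,-0.8,0],[-0.85,-0.8,0],[0,0,0.4],[0,0,0.4],[0,0,0.4],[0,0,0.4],[0,0,0.4],[0,0,0.4],[0,0,0.4],[0,0,0]]' --turn '[[0,0,0],[0,0,0],[0,0,-1],[0,0,-1],[0,0,-1],[0,0,-1],[0,0,-1],[0,0,-1],[0,0,-1],[0,0,-0.8]]' --claw '[1,1,1,1,1,1,1,1,1,1]'

```text
t: 6.45
tcp_pos: [439.7, 191.7, 182.6]
eef_rot: [3.14, 0.0, -0.944]
wrist_force: [0.8, -0.4, -0.7]
opening: 85.5
```

Emit:
apply_moves --delta_pos '[[0,0,0],[0,0,0]]' --turn '[[0,0,0],[0,0,0]]' --claw '[1,1]'

```text
t: 6.7
tcp_pos: [440.6, 192.0, 183.5]
eef_rot: [-3.141, -0.0, -0.948]
wrist_force: [-0.6, -0.2, 0.4]
opening: 85.6
```

```bash
cat > look.py <<'E'
import sys;from h import *
n=sys.argv[1];c=calibration('wrist');p,d=grab_frame('wrist');np.savez(n+'.npz',p=p,d=d,**c);cv2.imwrite(f'pics/{n}.png',p[:,:,::-1])
E
python3 look.py w3;python3 mw.py w3.npz cs; python3 -c "
from h import *
plan((440,194,45,-0.95))"
```

```text
cs [440.4 195.4  23.6] z 57.4 1435 handle -2.55 109
at [440.6 192.  183.5] [-3.141 -0.    -0.948] t 6.75 open 85.3
sum [-0.08 -0.03  5.54] rows 6 each [-0.013 -0.004  0.924] | rz 0.03
```

Emit:
apply_moves --delta_pos '[[-0.1,-0.06,0.9],[0,0,0.9],[0,0,0.9],[0,0,0.9],[0,0,0.9],[0,0,0.7],[0,0,0.34],[0,0,0]]' --turn '[[0,0,0],[0,0,0],[0,0,0],[0,0,0],[0,0,0],[0,0,0],[0,0,0],[0,0,0]]' --claw '[1,1,1,1,1,1,1,1]'

```text
t: 7.75
tcp_pos: [440.1, 194.9, 44.6]
eef_rot: [3.141, 0.0, -0.947]
wrist_force: [-0.5, 0.4, 0.1]
opening: 85.6
```

Emit:
apply_moves --delta_pos '[[0,0,0],[0,0,0],[0,0,0],[0,0,0],[0,0,0],[0,0,0],[0,0,0]]' --turn '[[0,0,0],[0,0,0],[0,0,0],[0,0,0],[0,0,0],[0,0,0],[0,0,0]]' --claw '[0.7,0.6,0.5,0.5,0.4,0.4,0.4]' --squeeze 30

```text
t: 8.62
tcp_pos: [440.8, 195.1, 45.8]
eef_rot: [-3.14, -0.0, -0.947]
wrist_force: [-0.8, 0.6, 5.4]
opening: 51.7
```

Emit:
apply_moves --delta_pos '[[0,0,-0.3],[0,0,-0.7],[0,0,-0.9],[0,0,-0.9],[0,0,-0.9],[0,0,-0.9],[0.2,-1,0],[0.2,-1,0],[0.2,-1,0],[0.2,-1,0]]' --turn '[[0,0,0],[0,0,0],[0,0,0],[0,0,0],[0,0,0],[0,0,0],[0,0,0],[0,0,0],[0,0,0],[0,0,0]]' --claw '[0.4,0.4,0.4,0.4,0.4,0.4,0.4,0.4,0.4,0.4]'

```text
t: 9.88
tcp_pos: [533.5, 237.4, 160.3]
eef_rot: [-3.142, 0.0, -0.947]
wrist_force: [-0.4, -0.6, -2.5]
opening: 52.0
```

Emit:
apply_moves --delta_pos '[[0,0,0],[0,0,0]]' --turn '[[0,0,0],[0,0,0]]' --claw '[0.4,0.4]'

```text
t: 10.12
tcp_pos: [531.8, 236.7, 159.7]
eef_rot: [3.14, 0.001, -0.947]
wrist_force: [0.0, 0.3, -1.6]
opening: 52.2
```

```bash
python3 look.py w4
cat > ms.py <<'E'
import sys;from h import *
f,k=sys.argv[1:3]
x,y,h,R=dict(ss=(623,256,14,54),sm=(631,-246.5,16,64),sl=(641,-78,18,75),co=(620.5,81,12,48))[k]
z=np.load(f);P=cloud("wrist",z["d"],dict(intrinsics=z["intrinsics"],view=z["view"]))
q=edge(P,(x,y),R+15,6,h+8)
top=q[q[:,2]>h-2.5]
# outline: outermost high point per angle, fixed radius from fit and given
a=np.arctan2(q[:,1]-y,q[:,0]-x);r=np.hypot(q[:,0]-x,q[:,1]-y)
b=np.floor((a+np.pi)/(2*np.pi)*60).astype(int);e=np.array([q[b==i][np.argmax(r[b==i]),:2] for i in range(60) if (b==i).sum()>3 and r[b==i].max()>R-8])
print("outline",np.round(circ(e),1),len(e),"fixedR",np.round(circ(e,R),1),"rim z",np.round(np.percentile(q[:,2],97),1))
t=top[:,:2];rr=np.hypot(*(t-[x,y]).T);print("topband",np.round(circ(t[rr>R-9]),1),len(t))
E
python3 ms.py w4.npz ss; python3 -c "
from h import *
plan((623,256,150,-0.95))"
```

```text
outline [622.4 255.8  53.4] 60 fixedR [622.4 255.8] rim z 15.2
topband [622.6 256.   49.3] 8707
at [531.6 236.6 159.7] [ 3.14e+00  1.00e-03 -9.47e-01] t 10.18 open 51.8
sum [ 1.51 -3.42  0.39] rows 4 each [ 0.376 -0.855  0.097] | rz 0.04
```

View pics/w4.png

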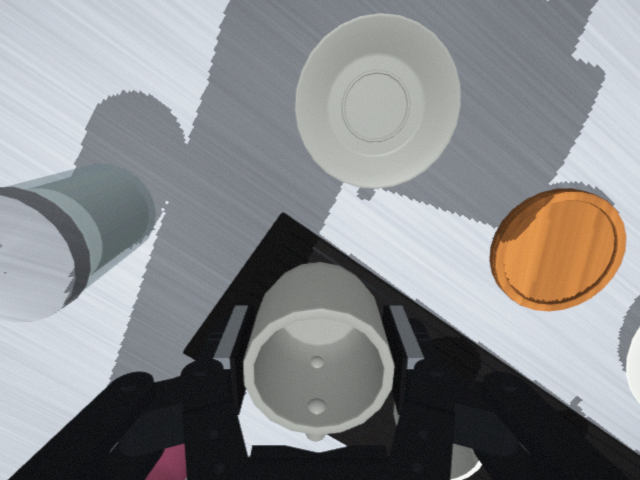

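The small cup is held upright at (320,375) and its saucer is clear at (378,100). Measuring the held cup's offset in the same frame.

```bash
cat > mh.py <<'E'
import sys;from h import *
f,h,R,ztop=sys.argv[1],*map(float,sys.argv[2:5])   # held cup rim
z=np.load(f);P=cloud("wrist",z["d"],dict(intrinsics=z["intrinsics"],view=z["view"]))
s=read_state();x,y=s["tcp_pos"][:2]
q=edge(P,(x,y),R+12,ztop-5,ztop+6)
# inside pads: drop points near jaw axis beyond R
print("rim",np.round(circ(q[:,:2]),1),"z",np.round(np.median(q[:,2]),1),len(q),"tcp",np.round(s["tcp_pos"],1))
d=q[:,:2]-[x,y];yw=s["eef_rot"][2];t=d[:,0]*np.sin(yw)-d[:,1]*np.cos(yw);u=d[:,0]*np.cos(yw)+d[:,1]*np.sin(yw)
k=np.abs(u)<R-6;print("tool frame rim",np.round(circ(np.c_[u,t][k]),1),k.sum())
E
python3 mh.py w4.npz 52 26 171
```

```text
rim [531.9 237.9  24.1] z 171.1 8288 tcp [531.6 236.6 159.7]
tool frame rim [-1.1 -0.7 23.5] 4744
```

Emit:
apply_moves --delta_pos '[[0.38,-0.84,0],[0.38,-0.84,0],[0.38,-0.84,0],[0.39,-0.84,0],[0,0,0.9],[0,0,0.9],[0,0,0.9],[0,0,0.9],[0,0,0.6],[0,0,0]]' --turn '[[0,0,0],[0,0,0],[0,0,0],[0,0,0],[0,0,0],[0,0,0],[0,0,0],[0,0,0],[0,0,0],[0,0,0]]' --claw '[0.4,0.4,0.4,0.4,0.4,0.4,0.4,0.4,0.4,0.4]'

```text
t: 11.42
tcp_pos: [622.2, 254.7, 53.8]
eef_rot: [3.139, 0.001, -0.947]
wrist_force: [-0.9, -0.1, -1.0]
opening: 52.3
```

Emit:
apply_moves --delta_pos '[[0,0,0.05],[0,0,0.05],[0,0,0.04],[0,0,0]]' --turn '[[0,0,0],[0,0,0],[0,0,0],[0,0,0]]' --claw '[0.4,0.4,0.4,0.4]'

```text
t: 11.92
tcp_pos: [623.7, 255.2, 51.6]
eef_rot: [-3.141, -0.0, -0.947]
wrist_force: [0.3, -0.3, -0.6]
opening: 51.7
```

Emit:
apply_moves --delta_pos '[[0,0,0.04],[0,0,0.04],[0,0,0.04],[0,0,0.03],[0,0,0]]' --turn '[[0,0,0],[0,0,0],[0,0,0],[0,0,0],[0,0,0]]' --claw '[0.4,0.4,0.4,0.4,0.4]'

```text
t: 12.55
tcp_pos: [623.6, 255.1, 47.5]
eef_rot: [3.141, 0.0, -0.947]
wrist_force: [1.1, -0.4, -1.0]
opening: 52.0
```

Emit:
apply_moves --delta_pos '[[0,0,0.03],[0,0,0.02],[0,0,0]]' --turn '[[0,0,0],[0,0,0],[0,0,0]]' --claw '[0.4,0.4,0.4]'

```text
t: 12.92
tcp_pos: [623.6, 255.2, 46.3]
eef_rot: [3.142, 0.0, -0.947]
wrist_force: [-0.6, -0.1, -1.7]
opening: 51.8
```

Emit:
apply_moves --delta_pos '[[0,0,0.02],[0,0,0.02],[0,0,0]]' --turn '[[0,0,0],[0,0,0],[0,0,0]]' --claw '[0.4,0.4,0.4]'

```text
t: 13.3
tcp_pos: [623.7, 255.2, 45.8]
eef_rot: [-3.141, 0.0, -0.947]
wrist_force: [-2.1, -0.9, 4.0]
opening: 51.9
```

Emit:
apply_moves --delta_pos '[[0,0,0],[0,0,0],[0,0,0],[0,0,0],[0,0,-0.4],[0,0,-0.8],[0,0,-1],[0,0,-1],[0,0,-1],[0,0,-1]]' --turn '[[0,0,0],[0,0,0],[0,0,0],[0,0,0],[0,0,0],[0,0,0],[0,0,0],[0,0,0],[0,0,0],[0,0,0]]' --claw '[0.64,0.68,0.8,0.9,0.9,0.9,1,1,1,1]'

```text
t: 14.55
tcp_pos: [624.0, 255.3, 178.1]
eef_rot: [-3.14, -0.001, -0.947]
wrist_force: [0.4, -0.6, -0.7]
opening: 85.5
```

Emit:
apply_moves --delta_pos '[[0,0,-0.5],[0,0,0],[0,0,0]]' --turn '[[0,0,0],[0,0,0],[0,0,0]]' --claw '[1,1,1]'

```text
t: 14.92
tcp_pos: [623.0, 255.0, 187.1]
eef_rot: [3.14, 0.001, -0.947]
wrist_force: [-0.3, -0.5, -0.4]
opening: 85.5
```

```bash
python3 look.py w5; python3 ms.py w5.npz ss
cat > mc.py <<'E'
import sys;from h import *
f,h,R,x,y=sys.argv[1],*map(float,sys.argv[2:6])  # standing cup rim in top band
z=np.load(f);P=cloud("wrist",z["d"],dict(intrinsics=z["intrinsics"],view=z["view"]))
q=edge(P,(x,y),R+5,h-4,h+8);print("cup rim",np.round(circ(q[:,:2]),1),"z",np.round(np.percentile(q[:,2],[5,50,95]),1),len(q))
E
python3 mc.py w5.npz 57 26 623 256
python3 -c "
from h import *
plan((462.8,75,184,-1.47))"
```

```text
outline [622.2 255.9  53.3] 59 fixedR [622.2 255.9] rim z 17.0
topband [622.7 256.   49.3] 6391
cup rim [623.1 255.8  23.6] z [54.3 57.4 58.6] 1392
at [622.9 254.9 186.7] [ 3.14e+00  1.00e-03 -9.47e-01] t 14.97 open 85.5
sum [2.1  9.4  0.11] rows 10 each [0.21  0.94  0.011] | rz 6.54
```

View pics/w5.png

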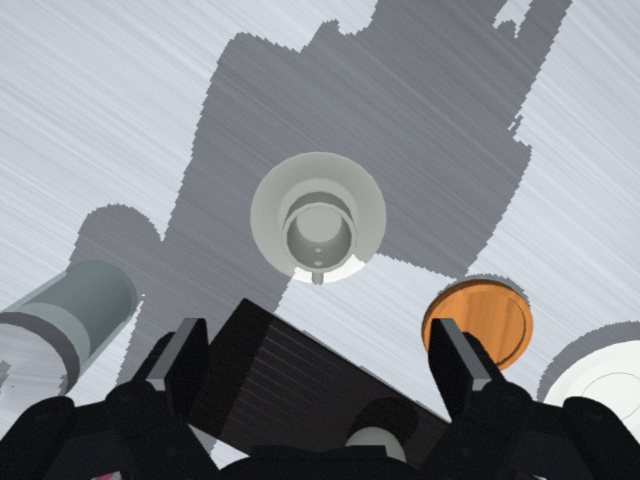

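The small cup stands in its saucer (320,235), centred within about 1 mm, and the saucer hasn't moved. Next is the medium cup.

Emit:
apply_moves --delta_pos '[[0.21,0.94,0],[0.21,0.94,0],[0.21,0.94,0],[0.21,0.94,0],[0.21,0.94,0],[0.21,0.94,0],[0.21,0.94,0],[0.21,0.94,0],[0.21,0.94,0],[0.21,0.94,0]]' --turn '[[0,0,0],[0,0,0],[0,0,0],[0,0,0],[0,0,0],[0,0,0],[0,0,0],[0,0,0],[0,0,0],[0,0,0]]' --claw '[1,1,1,1,1,1,1,1,1,1]'

```text
t: 16.23
tcp_pos: [462.4, 74.7, 187.0]
eef_rot: [3.14, 0.001, -0.947]
wrist_force: [-0.9, 0.3, 0.2]
opening: 85.4
```

Emit:
apply_moves --delta_pos '[[0,0,0],[0,0,0],[0,0,0],[0,0,0],[0,0,0],[0,0,0],[0,0,0],[0,0,0],[0,0,0]]' --turn '[[0,0,1],[0,0,1],[0,0,1],[0,0,1],[0,0,1],[0,0,1],[0,0,0.5],[0,0,0],[0,0,0]]' --claw '[1,1,1,1,1,1,1,1,1]'

```text
t: 17.35
tcp_pos: [463.2, 75.3, 187.4]
eef_rot: [3.141, 0.0, -1.466]
wrist_force: [1.1, -0.4, 0.4]
opening: 85.1
```

```bash
python3 look.py w6; python3 mw.py w6.npz cm;  python3 -c "
from h import *
plan((462.8,75,52,-1.47))"
```

```text
cm [464.8  67.3  33.1] z 68.2 3099 handle 3.03 151
at [463.3  75.2 187.5] [ 3.141  0.    -1.466] t 17.4 open 85.3
sum [0.01 0.02 5.42] rows 6 each [0.001 0.004 0.903] | rz 0.05
```

```bash
python3 mc.py w6.npz 67 30 463 75; sed -i 's/(q\[:,2\]>h+5-4)&/(q[:,2]>h+1)\&(q[:,2]<h+14)\&/' mw.py; sed -i 's/12,200)/12,h+14)/' mw.py; python3 mw.py w6.npz cm
```

```text
cup rim [463.5  75.8  27.6] z [64.2 67.3 68.5] 1770
cm [463.5  75.8  27.6] z 67.3 1770 handle -3.05 138
```

Emit:
apply_moves --delta_pos '[[-0.02,0,0.9],[0,0,0.9],[0,0,0.9],[0,0,0.9],[0,0,0.9],[0,0,0.6],[0,0,0.36],[0,0,0]]' --turn '[[0,0,0],[0,0,0],[0,0,0],[0,0,0],[0,0,0],[0,0,0],[0,0,0],[0,0,0]]' --claw '[1,1,1,1,1,1,1,1]'

```text
t: 18.4
tcp_pos: [463.2, 75.8, 50.9]
eef_rot: [3.141, 0.0, -1.467]
wrist_force: [0.7, -0.1, -0.7]
opening: 85.3
```

Emit:
apply_moves --delta_pos '[[0,0,0],[0,0,0],[0,0,0],[0,0,0],[0,0,0],[0,0,0],[0,0,0]]' --turn '[[0,0,0],[0,0,0],[0,0,0],[0,0,0],[0,0,0],[0,0,0],[0,0,0]]' --claw '[0.8,0.7,0.6,0.5,0.5,0.5,0.5]'

```text
t: 19.27
tcp_pos: [464.1, 75.8, 52.2]
eef_rot: [-3.14, -0.0, -1.467]
wrist_force: [-0.7, -0.8, 6.0]
opening: 60.2
```

Emit:
apply_moves --delta_pos '[[0,0,-0.3],[0,0,-0.7],[0,0,-0.9],[0,0,-0.9],[0,0,-0.9],[0,0,-0.9],[0,0,0],[0,0,0]]' --turn '[[0,0,0],[0,0,0],[0,0,0],[0,0,0],[0,0,0],[0,0,0],[0,0,0],[0,0,0]]' --claw '[0.5,0.5,0.5,0.5,0.5,0.5,0.5,0.5]'

```text
t: 20.27
tcp_pos: [462.9, 75.8, 165.8]
eef_rot: [3.141, 0.0, -1.467]
wrist_force: [-0.2, -0.1, -1.5]
opening: 60.1
```

```bash
python3 -c "
from h import *
plan((540,-225,170,-1.47))"
```

```text
at [462.9  75.8 165.8] [ 3.141  0.    -1.467] t 20.27 open 60.1
sum [12.28 -1.82 -0.17] rows 13 each [ 0.945 -0.14  -0.013] | rz 0.04
```

Emit:
apply_moves --delta_pos '[[0.94,-0.14,0],[0.94,-0.14,0],[0.94,-0.14,0],[0.94,-0.14,0],[0.94,-0.14,0],[0.94,-0.14,0],[0.94,-0.14,0],[0.94,-0.14,0],[0.94,-0.14,0],[0.94,-0.14,0]]' --turn '[[0,0,0],[0,0,0],[0,0,0],[0,0,0],[0,0,0],[0,0,0],[0,0,0],[0,0,0],[0,0,0],[0,0,0]]' --claw '[0.5,0.5,0.5,0.5,0.5,0.5,0.5,0.5,0.5,0.5]'

```text
t: 21.52
tcp_pos: [522.5, -155.3, 165.6]
eef_rot: [3.14, 0.001, -1.467]
wrist_force: [0.4, -0.0, -1.0]
opening: 60.0
```

Emit:
apply_moves --delta_pos '[[0.94,-0.14,0],[0.94,-0.14,0],[0.94,-0.14,0],[0,0,0],[0,0,0],[0,0,0]]' --turn '[[0,0,0],[0,0,0],[0,0,0],[0,0,0],[0,0,0],[0,0,0]]' --claw '[0.5,0.5,0.5,0.5,0.5,0.5]'

```text
t: 22.28
tcp_pos: [540.0, -222.6, 166.2]
eef_rot: [3.141, 0.001, -1.466]
wrist_force: [-0.5, -0.3, -1.4]
opening: 60.4
```

```bash
python3 look.py w7; python3 ms.py w7.npz sm; python3 mh.py w7.npz 62 30 181; python3 ms.py w7.npz sl
```

```text
outline [ 630.  -246.6   63.2] 60 fixedR [ 630.1 -246.6] rim z 17.0
topband [ 630.2 -246.5   59.1] 9364
rim [ 540.2 -221.2   28. ] z 181.1 10208 tcp [ 540.1 -222.6  166.3]
tool frame rim [-1.6 -0.  27.5] 6156
outline [638.7 -79.3  72.8] 40 fixedR [641.2 -78.2] rim z 18.8
topband [639.9 -78.8  69.6] 6041
```

View pics/w7.png

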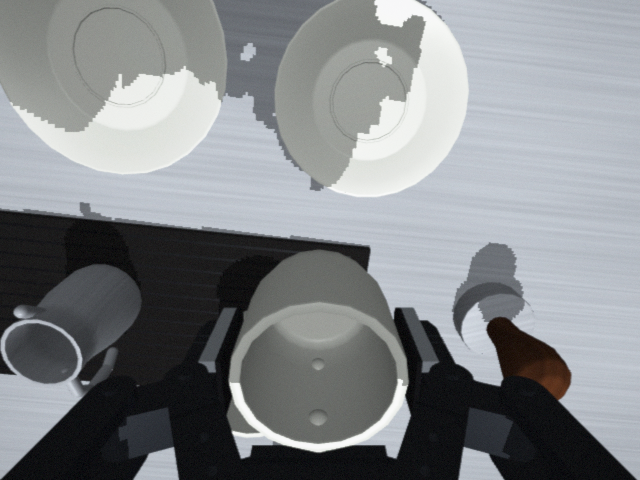

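The medium cup is held over and its saucer is at (370,97), radius 63 mm; the large saucer is at (115,60).

Emit:
apply_moves --delta_pos '[[0.35,-0.87,0],[0.35,-0.87,0],[0.34,-0.87,0],[0.34,-0.86,0],[0,0,0.9],[0,0,0.9],[0,0,0.9],[0,0,0.9],[0,0,0.6],[0,0,0.2]]' --turn '[[0,0,0],[0,0,0],[0,0,0],[0,0,0],[0,0,0],[0,0,0],[0,0,0],[0,0,0],[0,0,0],[0,0,0]]' --claw '[0.5,0.5,0.5,0.5,0.5,0.5,0.5,0.5,0.5,0.5]'

```text
t: 23.58
tcp_pos: [629.8, -248.1, 55.4]
eef_rot: [3.14, 0.001, -1.467]
wrist_force: [1.5, 0.2, -1.1]
opening: 59.8
```

Emit:
apply_moves --delta_pos '[[0,0,0.04],[0,0,0.04],[0,0,0]]' --turn '[[0,0,0],[0,0,0],[0,0,0]]' --claw '[0.5,0.5,0.5]'

```text
t: 23.95
tcp_pos: [630.7, -248.9, 55.0]
eef_rot: [-3.141, -0.001, -1.467]
wrist_force: [0.2, 0.4, -1.2]
opening: 60.1
```

Emit:
apply_moves --delta_pos '[[0,0,0.04],[0,0,0.04],[0,0,0]]' --turn '[[0,0,0],[0,0,0],[0,0,0]]' --claw '[0.5,0.5,0.5]'

```text
t: 24.32
tcp_pos: [630.3, -248.8, 52.3]
eef_rot: [-3.142, 0.0, -1.467]
wrist_force: [-0.5, -0.6, -1.1]
opening: 60.3
```

Emit:
apply_moves --delta_pos '[[0,0,0.02],[0,0,0]]' --turn '[[0,0,0],[0,0,0]]' --claw '[0.5,0.5]'

```text
t: 24.58
tcp_pos: [630.4, -248.7, 52.3]
eef_rot: [-3.141, -0.0, -1.467]
wrist_force: [-1.2, -0.3, 4.4]
opening: 60.4
```

Contact, 4.4 N. Release and rise, then look.

Emit:
apply_moves --delta_pos '[[0,0,0],[0,0,0],[0,0,0],[0,0,0],[0,0,-0.4],[0,0,-0.8],[0,0,-1],[0,0,-1],[0,0,-1],[0,0,-1]]' --turn '[[0,0,0],[0,0,0],[0,0,0],[0,0,0],[0,0,0],[0,0,0],[0,0,0],[0,0,0],[0,0,0],[0,0,0]]' --claw '[0.74,0.78,0.85,0.95,1,1,1,1,1,1]'

```text
t: 25.82
tcp_pos: [630.6, -248.9, 184.6]
eef_rot: [-3.14, -0.001, -1.467]
wrist_force: [0.0, -0.2, 1.2]
opening: 85.7
```

Emit:
apply_moves --delta_pos '[[0,0,-0.5],[0,0,0],[0,0,0]]' --turn '[[0,0,0],[0,0,0],[0,0,0]]' --claw '[1,1,1]'

```text
t: 26.2
tcp_pos: [629.7, -248.4, 193.5]
eef_rot: [3.14, 0.001, -1.467]
wrist_force: [0.1, 0.8, 0.2]
opening: 85.1
```

```bash
python3 look.py w8; python3 ms.py w8.npz sm; python3 mc.py w8.npz 67 30 630 -247;python3 -c "
from h import *
plan((439,-184.5,194,-1.0))"
```

```text
outline [ 630.2 -246.4   63.3] 60 fixedR [ 630.2 -246.4] rim z 17.9
topband [ 630.7 -246.4   59.3] 6403
cup rim [ 629.6 -247.6   27.6] z [64.1 67.3 68.5] 1712
at [ 629.6 -248.3  193.1] [ 3.140e+00  1.000e-03 -1.467e+00] t 26.25 open 85.0
sum [-3.33  7.32 -0.03] rows 8 each [-0.416  0.915 -0.004] | rz -5.84
```

Emit:
apply_moves --delta_pos '[[-0.42,0.92,0],[-0.42,0.92,0],[-0.42,0.92,0],[-0.42,0.92,0],[-0.42,0.92,0],[-0.42,0.92,0],[-0.42,0.92,0],[-0.4,0.88,0],[0,0,0],[0,0,0]]' --turn '[[0,0,0],[0,0,0],[0,0,0],[0,0,0],[0,0,0],[0,0,0],[0,0,0],[0,0,0],[0,0,-1],[0,0,-1]]' --claw '[1,1,1,1,1,1,1,1,1,1]'

```text
t: 27.5
tcp_pos: [438.7, -184.2, 193.5]
eef_rot: [3.14, 0.001, -1.305]
wrist_force: [-0.7, 1.2, -0.4]
opening: 85.5
```

Emit:
apply_moves --delta_pos '[[0,0,0],[0,0,0],[0,0,0],[0,0,0],[0,0,0],[0,0,0]]' --turn '[[0,0,-1],[0,0,-1],[0,0,-1],[0,0,-0.8],[0,0,0],[0,0,0]]' --claw '[1,1,1,1,1,1]'

```text
t: 28.25
tcp_pos: [439.3, -184.4, 193.9]
eef_rot: [3.141, 0.001, -1.004]
wrist_force: [-0.4, -0.4, -0.6]
opening: 85.6
```

```bash
python3 look.py w9; python3 mw.py w9.npz cl;python3 -c "
from h import *
plan((440,-184,58,-1.0))"
```

```text
cl [ 439.7 -184.3   31.5] z 79.3 2128 handle -2.53 147
at [ 439.4 -184.5  194. ] [ 3.141e+00  1.000e-03 -1.004e+00] t 28.3 open 85.7
sum [-0.   -0.03  5.44] rows 6 each [-0.001 -0.005  0.907] | rz -0.05
```

View pics/w9.png

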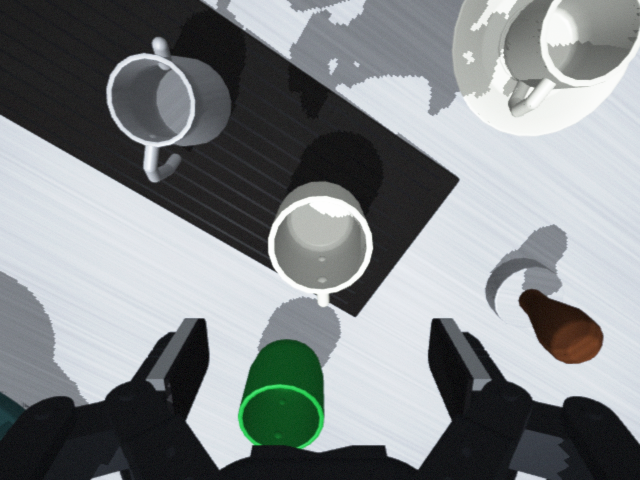

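The white large cup is at (320,245), its handle between the jaws; the green one at (282,400) is excluded and clear of the gripper.

Emit:
apply_moves --delta_pos '[[0,-0.01,0.9],[0,0,0.9],[0,0,0.9],[0,0,0.9],[0,0,0.9],[0,0,0.6],[0,0,0.4],[0,0,0]]' --turn '[[0,0,0],[0,0,0],[0,0,0],[0,0,0],[0,0,0],[0,0,0],[0,0,0],[0,0,0]]' --claw '[1,1,1,1,1,1,1,1]'

```text
t: 29.3
tcp_pos: [439.5, -184.3, 56.3]
eef_rot: [3.141, 0.001, -1.003]
wrist_force: [-0.2, -0.1, 0.5]
opening: 85.5
```

Emit:
apply_moves --delta_pos '[[0,0,0],[0,0,0],[0,0,0],[0,0,0],[0,0,0],[0,0,0]]' --turn '[[0,0,0],[0,0,0],[0,0,0],[0,0,0],[0,0,0],[0,0,0]]' --claw '[0.85,0.75,0.65,0.6,0.6,0.6]' --squeeze 35

```text
t: 30.05
tcp_pos: [440.3, -184.7, 57.6]
eef_rot: [-3.141, -0.001, -1.003]
wrist_force: [-0.6, -0.3, 6.8]
opening: 68.3
```

Emit:
apply_moves --delta_pos '[[0,0,-0.3],[0,0,-0.7],[0,0,-0.9],[0,0,-0.9],[0,0,-0.9],[0,0,-0.9],[0,0,-0.4],[0,0,0]]' --turn '[[0,0,0],[0,0,0],[0,0,0],[0,0,0],[0,0,0],[0,0,0],[0,0,0],[0,0,0]]' --claw '[0.6,0.6,0.6,0.6,0.6,0.6,0.6,0.6]'

```text
t: 31.05
tcp_pos: [440.0, -184.6, 182.2]
eef_rot: [-3.141, -0.001, -1.003]
wrist_force: [0.8, 0.3, -2.1]
opening: 68.4
```

```bash
python3 -c "
from h import *
plan((555,-95,180,-1.0))"
```

```text
at [ 440.  -184.6  182.2] [-3.141e+00 -1.000e-03 -1.003e+00] t 31.05 open 68.4
sum [-0.55 -5.8   0.09] rows 6 each [-0.091 -0.967  0.015] | rz -0.04
```

Emit:
apply_moves --delta_pos '[[-0.09,-0.97,0],[-0.09,-0.97,0],[-0.09,-0.97,0],[-0.09,-0.97,0],[-0.09,-0.97,0],[-0.09,-0.97,0],[0,0,0],[0,0,0],[0,0,0]]' --turn '[[0,0,0],[0,0,0],[0,0,0],[0,0,0],[0,0,0],[0,0,0],[0,0,0],[0,0,0],[0,0,0]]' --claw '[0.6,0.6,0.6,0.6,0.6,0.6,0.6,0.6,0.6]'

```text
t: 32.17
tcp_pos: [554.4, -95.2, 181.6]
eef_rot: [3.141, 0.001, -1.004]
wrist_force: [0.2, -0.1, -2.8]
opening: 68.3
```

```bash
python3 look.py w10; python3 ms.py w10.npz sl; python3 mh.py w10.npz 74 34 203.7
```

```text
outline [640.2 -78.3  74.2] 60 fixedR [640.3 -78.3] rim z 18.9
topband [640.3 -78.2  70.1] 9039
rim [554.1 -94.1  32. ] z 203.2 9429 tcp [554.6 -95.2 181.7]
tool frame rim [-1.3 -0.6 31.2] 4976
```

View pics/w10.png

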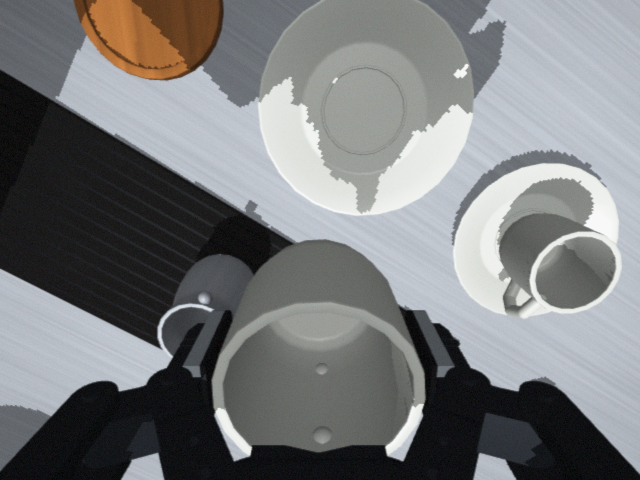

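The large cup is held; its saucer is at (367,108).

Emit:
apply_moves --delta_pos '[[0.32,-0.81,0],[0.32,-0.81,0],[0.33,-0.81,0],[0.33,-0.81,0],[0,0,0.95],[0,0,0.95],[0,0,0.95],[0,0,0.95],[0,0,0.7],[0,0,0.3]]' --turn '[[0,0,0],[0,0,0],[0,0,0],[0,0,0],[0,0,0],[0,0,0],[0,0,0],[0,0,0],[0,0,0],[0,0,0]]' --claw '[0.6,0.6,0.6,0.6,0.6,0.6,0.6,0.6,0.6,0.6]'

```text
t: 33.48
tcp_pos: [640.3, -78.8, 60.8]
eef_rot: [3.141, 0.001, -1.003]
wrist_force: [-0.3, 0.2, -2.1]
opening: 68.4
```

Emit:
apply_moves --delta_pos '[[0,0,0.04],[0,0,0.04],[0,0,0]]' --turn '[[0,0,0],[0,0,0],[0,0,0]]' --claw '[0.6,0.6,0.6]'

```text
t: 33.85
tcp_pos: [641.5, -78.8, 60.5]
eef_rot: [-3.141, -0.001, -1.003]
wrist_force: [-0.3, -0.2, -2.9]
opening: 68.2
```

Emit:
apply_moves --delta_pos '[[0,0,0.04],[0,0,0.04],[0,0,0]]' --turn '[[0,0,0],[0,0,0],[0,0,0]]' --claw '[0.6,0.6,0.6]'

```text
t: 34.22
tcp_pos: [640.9, -78.6, 57.8]
eef_rot: [3.142, 0.0, -1.003]
wrist_force: [1.0, 0.2, -2.8]
opening: 68.3
```

Emit:
apply_moves --delta_pos '[[0,0,0.02],[0,0,0]]' --turn '[[0,0,0],[0,0,0]]' --claw '[0.6,0.6]'

```text
t: 34.48
tcp_pos: [640.9, -78.7, 57.7]
eef_rot: [-3.142, 0.0, -1.003]
wrist_force: [-1.8, 0.4, 3.0]
opening: 68.7
```

Emit:
apply_moves --delta_pos '[[0,0,0],[0,0,0],[0,0,0],[0,0,0],[0,0,-0.4],[0,0,-0.8],[0,0,-1],[0,0,-1],[0,0,-1],[0,0,-1]]' --turn '[[0,0,0],[0,0,0],[0,0,0],[0,0,0],[0,0,0],[0,0,0],[0,0,0],[0,0,0],[0,0,0],[0,0,0]]' --claw '[0.84,0.88,0.95,1,1,1,1,1,1,1]'

```text
t: 35.72
tcp_pos: [641.1, -78.7, 189.0]
eef_rot: [-3.141, -0.0, -1.003]
wrist_force: [0.8, 0.4, 0.0]
opening: 85.7
```

Emit:
apply_moves --delta_pos '[[0,0,-0.5],[0,0,0],[0,0,0]]' --turn '[[0,0,0],[0,0,0],[0,0,0]]' --claw '[1,1,1]'

```text
t: 36.1
tcp_pos: [640.3, -78.5, 198.9]
eef_rot: [3.141, 0.001, -1.003]
wrist_force: [0.1, -0.1, -0.1]
opening: 85.3
```

```bash
python3 look.py w11; python3 ms.py w11.npz sl; python3 mc.py w11.npz 79 34 640 -78;python3 -c "
from h import *
plan((463.3,-57.6,190,-1.27))"
```

```text
outline [640.3 -78.   74.3] 60 fixedR [640.3 -78. ] rim z 19.6
topband [640.7 -77.9  70.3] 7147
cup rim [640.3 -78.1  31.5] z [76.1 79.3 80.5] 2042
at [640.2 -78.5 198.6] [ 3.140e+00  2.000e-03 -1.003e+00] t 36.15 open 85.6
sum [-4.51  5.52  0.34] rows 6 each [-0.752  0.919  0.057] | rz 3.34
```

Large cup centred (0.1 mm). Now the jug.

Emit:
apply_moves --delta_pos '[[-0.75,0.92,0],[-0.75,0.92,0],[-0.75,0.92,0],[-0.75,0.92,0],[-0.75,0.92,0],[-0.75,0.92,0],[0,0,0.1],[0,0,0.1],[0,0,0],[0,0,0]]' --turn '[[0,0,0],[0,0,0],[0,0,0],[0,0,0],[0,0,0],[0,0,0],[0,0,1],[0,0,1],[0,0,1],[0,0,0.4]]' --claw '[1,1,1,1,1,1,1,1,1,1]'

```text
t: 37.4
tcp_pos: [463.6, -57.9, 194.1]
eef_rot: [3.14, 0.001, -1.276]
wrist_force: [0.6, -0.6, -1.0]
opening: 85.1
```

Emit:
apply_moves --delta_pos '[[0,0,0],[0,0,0]]' --turn '[[0,0,0],[0,0,0]]' --claw '[1,1]'

```text
t: 37.65
tcp_pos: [464.1, -58.0, 194.6]
eef_rot: [3.141, 0.0, -1.274]
wrist_force: [0.1, 0.0, -0.2]
opening: 85.5
```

```bash
python3 look.py w12; python3 mw.py w12.npz jug
python3 - <<'E'
from h import *
plan((463.3,-57.6,36,-1.27))
# jug width profile across jaw axis by height from wrist cloud
z=np.load("w12.npz");P=cloud("wrist",z["d"],dict(intrinsics=z["intrinsics"],view=z["view"]))
q=edge(P,(463,-58),45,10,95);y=-1.27;u=(q[:,0]-463.3)*np.cos(y)+(q[:,1]+57.6)*np.sin(y)
for h in range(10,85,8):
    k=(q[:,2]>=h)&(q[:,2]<h+8); print(h,k.sum(),np.round([u[k].min(),u[k].max()],1) if k.any() else '')
E
```

```text
jug [463.5 -56.7  23.2] z 83.4 1464 handle -2.87 191
at [464.1 -58.  194.7] [ 3.141  0.    -1.274] t 37.7 open 85.2
sum [-0.03  0.03  6.35] rows 7 each [-0.004  0.004  0.907] | rz -0.05
10 709 [-30.4  27.6]
18 367 [-29.6  27.3]
26 394 [-28.8  28.1]
34 410 [-29.2  27.4]
42 511 [-28.2  27.1]
50 462 [-26.6  24.8]
58 433 [-24.4  22.7]
66 594 [-21.5  20. ]
74 686 [-25.1  21. ]
82 1210 [-25.2  23.5]
```

View pics/w12.png

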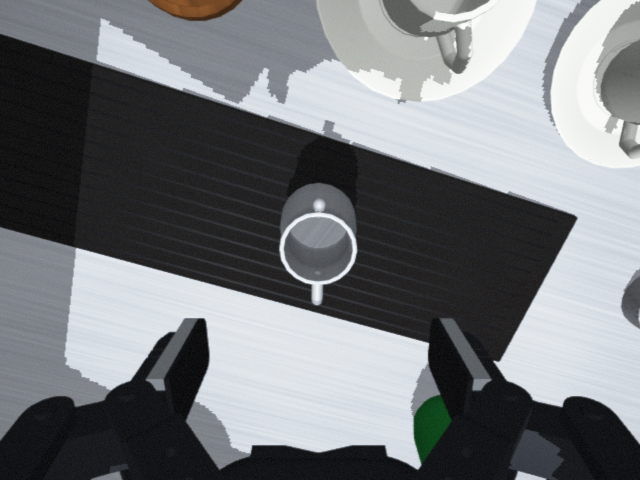

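The steel jug is at (318,247), with handle and lip square to the jaws. Gripping it at the belly.

Emit:
apply_moves --delta_pos '[[-0.03,0.02,0.95],[0,0,0.95],[0,0,0.95],[0,0,0.95],[0,0,0.9],[0,0,0.8],[0,0,0.5],[0,0,0.2],[0,0,0]]' --turn '[[0,0,0],[0,0,0],[0,0,0],[0,0,0],[0,0,0],[0,0,0],[0,0,0],[0,0,0],[0,0,0]]' --claw '[1,1,1,1,1,1,1,1,1]'

```text
t: 38.83
tcp_pos: [463.6, -57.5, 39.9]
eef_rot: [-3.142, 0.0, -1.275]
wrist_force: [0.1, -0.0, 0.4]
opening: 85.4
```

Emit:
apply_moves --delta_pos '[[0,0,0],[0,0,0],[0,0,0],[0,0,0],[0,0,0],[0,0,0],[0,0,0]]' --turn '[[0,0,0],[0,0,0],[0,0,0],[0,0,0],[0,0,0],[0,0,0],[0,0,0]]' --claw '[0.8,0.7,0.6,0.5,0.5,0.5,0.5]' --squeeze 35

```text
t: 39.7
tcp_pos: [464.2, -57.7, 41.5]
eef_rot: [-3.14, -0.001, -1.275]
wrist_force: [-3.4, 1.1, 16.2]
opening: 56.9
```

Emit:
apply_moves --delta_pos '[[0,0,-0.3],[0,0,-0.7],[0,0,-0.9],[0,0,-0.9],[0,0,-0.9],[0,0,-0.9],[0,0,-0.6],[0,0,0]]' --turn '[[0,0,0],[0,0,0],[0,0,0],[0,0,0],[0,0,0],[0,0,0],[0,0,0],[0,0,0]]' --claw '[0.5,0.5,0.5,0.5,0.5,0.5,0.5,0.5]'

```text
t: 40.7
tcp_pos: [464.1, -57.6, 171.0]
eef_rot: [-3.139, -0.001, -1.275]
wrist_force: [-1.1, 0.9, -2.7]
opening: 56.8
```

```bash
python3 -c "
from h import *
plan((525,60,170,-1.27))"
```

```text
at [464.1 -57.6 171. ] [-3.139e+00 -1.000e-03 -1.275e+00] t 40.7 open 56.8
sum [-3.79 -3.7   0.04] rows 4 each [-0.948 -0.925  0.01 ] | rz -0.06
```

Emit:
apply_moves --delta_pos '[[-0.95,-0.92,0],[-0.95,-0.92,0],[-0.95,-0.92,0],[-0.94,-0.92,0],[0,0,0],[0,0,0],[0,0,0]]' --turn '[[0,0,0],[0,0,0],[0,0,0],[0,0,0],[0,0,0],[0,0,0],[0,0,0]]' --claw '[0.5,0.5,0.5,0.5,0.5,0.5,0.5]'

```text
t: 41.58
tcp_pos: [523.0, 59.2, 169.4]
eef_rot: [3.14, 0.0, -1.276]
wrist_force: [0.2, 0.2, -2.9]
opening: 56.9
```

```bash
python3 look.py w13; python3 ms.py w13.npz co; python3 mh.py w13.npz 78 25 212
python3 - <<'E'
from h import *
# second, colour-based centre: orange mask, outline cast on z=12
z=np.load("w13.npz");h=cv2.cvtColor(z["p"],cv2.COLOR_RGB2HSV);m=cv2.inRange(h,(5,90,60),(22,255,255));c=max(cv2.findContours(m,0,1)[0],key=cv2.contourArea)[:,0].astype(float)
c=cv2.convexHull(c.astype(np.float32))[:,0]
K=z["intrinsics"];T=np.linalg.inv(z["view"]);d=np.c_[(c-K[:2,2])/[K[0,0],K[1,1]],np.ones(len(c))]@T[:3,:3].T;o=T[:3,3]
p=o+d*((12-o[2])/d[:,2])[:,None];print("colour",circ(p[:,:2]).round(1),cv2.boundingRect(c.astype(np.int32)))
plan((620,80,48,-1.27))
E
```

```text
outline [620.6  81.2  47.7] 60 fixedR [620.6  81.2] rim z 13.3
topband [620.5  81.2  44. ] 6116
rim [502.7  52.9  43.8] z 211.0 5647 tcp [523.2  59.2 169.6]
tool frame rim [-0.9 -4.  20. ] 3570
colour [620.5  81.3  47.3] (260, 0, 143, 155)
at [523.2  59.2 169.6] [ 3.141  0.    -1.276] t 41.62 open 56.5
sum [ 0.33 -3.95  4.86] rows 5 each [ 0.066 -0.789  0.972] | rz -0.07
```

View pics/w13.png

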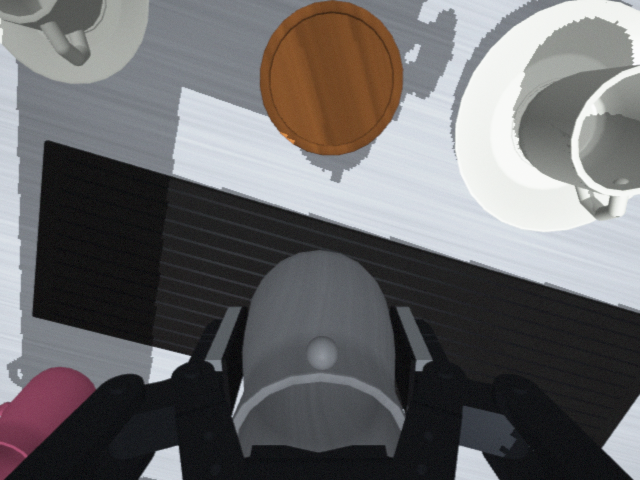

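Coaster at (332,78), jug held. Quick rim-tilt check is implied by the rim height (211 vs 212 expected), so I'll lower it.

Emit:
apply_moves --delta_pos '[[0.08,-1,0],[0.08,-1,0],[0.08,-1,0],[0.07,-0.98,0],[0,0,0.95],[0,0,0.95],[0,0,0.95],[0,0,0.95],[0,0,0.7],[0,0,0.3]]' --turn '[[0,0,0],[0,0,0],[0,0,0],[0,0,0],[0,0,0],[0,0,0],[0,0,0],[0,0,0],[0,0,0],[0,0,0]]' --claw '[0.5,0.5,0.5,0.5,0.5,0.5,0.5,0.5,0.5,0.5]'

```text
t: 42.88
tcp_pos: [620.6, 81.1, 48.8]
eef_rot: [3.14, 0.001, -1.276]
wrist_force: [0.1, 0.3, -2.2]
opening: 56.7
```

Emit:
apply_moves --delta_pos '[[0,0,0.02],[0,0,0.02],[0,0,0]]' --turn '[[0,0,0],[0,0,0],[0,0,0]]' --claw '[0.5,0.5,0.5]'

```text
t: 43.25
tcp_pos: [621.9, 81.6, 49.6]
eef_rot: [-3.14, -0.0, -1.275]
wrist_force: [-0.1, -1.0, -1.0]
opening: 56.3
```

Emit:
apply_moves --delta_pos '[[0,0,0.04],[0,0,0.03],[0,0,0]]' --turn '[[0,0,0],[0,0,0],[0,0,0]]' --claw '[0.5,0.5,0.5]'

```text
t: 43.62
tcp_pos: [621.2, 81.6, 47.0]
eef_rot: [3.141, 0.0, -1.275]
wrist_force: [0.1, 0.5, -1.7]
opening: 57.0
```

Emit:
apply_moves --delta_pos '[[0,0,0.03],[0,0,0]]' --turn '[[0,0,0],[0,0,0]]' --claw '[0.5,0.5]'

```text
t: 43.88
tcp_pos: [621.2, 81.6, 46.2]
eef_rot: [3.141, 0.0, -1.275]
wrist_force: [-0.8, -0.1, -1.7]
opening: 56.8
```

Emit:
apply_moves --delta_pos '[[0,0,0.02],[0,0,0]]' --turn '[[0,0,0],[0,0,0]]' --claw '[0.5,0.5]'

```text
t: 44.12
tcp_pos: [621.2, 81.6, 45.7]
eef_rot: [3.141, 0.0, -1.275]
wrist_force: [-0.3, -0.0, -1.1]
opening: 56.9
```

Emit:
apply_moves --delta_pos '[[0,0,0.02],[0,0,0]]' --turn '[[0,0,0],[0,0,0]]' --claw '[0.5,0.5]'

```text
t: 44.38
tcp_pos: [621.2, 81.6, 45.3]
eef_rot: [3.142, 0.0, -1.275]
wrist_force: [0.1, -0.1, -2.4]
opening: 56.7
```

Emit:
apply_moves --delta_pos '[[0,0,0.02],[0,0,0]]' --turn '[[0,0,0],[0,0,0]]' --claw '[0.5,0.5]'

```text
t: 44.62
tcp_pos: [621.3, 81.6, 44.8]
eef_rot: [3.142, 0.0, -1.275]
wrist_force: [0.2, 0.0, -2.7]
opening: 57.0
```

Emit:
apply_moves --delta_pos '[[0,0,0.02],[0,0,0]]' --turn '[[0,0,0],[0,0,0]]' --claw '[0.5,0.5]'

```text
t: 44.88
tcp_pos: [621.3, 81.6, 44.7]
eef_rot: [-3.141, 0.0, -1.275]
wrist_force: [-2.4, 0.3, 2.8]
opening: 56.7
```

Emit:
apply_moves --delta_pos '[[0,0,0.02],[0,0,0]]' --turn '[[0,0,0],[0,0,0]]' --claw '[0.5,0.5]'

```text
t: 45.12
tcp_pos: [621.3, 81.6, 44.7]
eef_rot: [-3.141, -0.0, -1.275]
wrist_force: [-3.0, 0.4, 8.2]
opening: 56.5
```

Emit:
apply_moves --delta_pos '[[0,0,-0.01],[0,0,0],[0,0,0],[0,0,0],[0,0,0],[0,0,-0.3],[0,0,-0.8],[0,0,-1],[0,0,-1],[0,0,-1]]' --turn '[[0,0,0],[0,0,0],[0,0,0],[0,0,0],[0,0,0],[0,0,0],[0,0,0],[0,0,0],[0,0,0],[0,0,0]]' --claw '[0.7,0.72,0.8,0.9,1,1,1,1,1,1]'

```text
t: 46.38
tcp_pos: [621.3, 81.6, 147.9]
eef_rot: [-3.141, -0.0, -1.275]
wrist_force: [0.4, -0.4, -0.1]
opening: 85.4
```

Emit:
apply_moves --delta_pos '[[0,0,-1],[0,0,-0.9],[0,0,0],[0,0,0]]' --turn '[[0,0,0],[0,0,0],[0,0,0],[0,0,0]]' --claw '[1,1,1,1]'

```text
t: 46.88
tcp_pos: [620.7, 81.6, 193.5]
eef_rot: [3.141, 0.0, -1.275]
wrist_force: [0.2, -0.2, 0.7]
opening: 85.3
```

```bash
python3 look.py w14; python3 ms.py w14.npz co; python3 mc.py w14.npz 86 26 621 81
python3 - <<'E'
from h import *
p,d=grab_frame("top");np.savez("top1.npz",p=p,d=d);cv2.imwrite("pics/top1.png",p[:,:,::-1])
A=np.load("top0.npz")["p"].astype(int)
P=cloud("top",d);P0=cloud("top",np.load("top0.npz")["d"])
for n,Q in(("before",P0),("now",P)):
    for k,c,R,lo,hi in(("sugar",(450,369),50,100,150),("tamper",(476,-369),40,60,110)):
        q=edge(Q,c,R,lo,hi);print(n,k,len(q),q.mean(0).round(1))
E
```

```text
outline [620.9  81.3  47.6] 47 fixedR [620.6  81.2] rim z 15.5
topband [620.9  81.4  44.2] 4070
cup rim [620.5  82.6  23.1] z [82.9 86.3 88.1] 1468
before sugar 989 [450.1 363.7 112.9]
before tamper 350 [ 474.9 -365.4   86.5]
now sugar 45 [440.2 394.9 106.6]
now tamper 352 [ 474.9 -365.4   86.3]
```

View pics/w14.png

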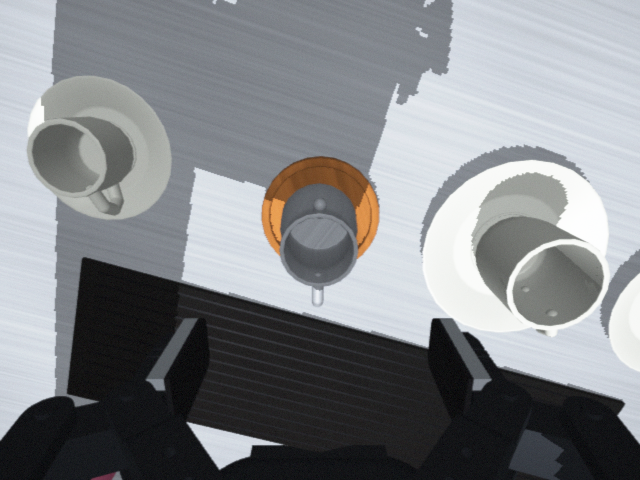

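The jug stands in the coaster (320,235), centred. In the top view the arm probably hides the pourer, so I'll draw back and check everything once more.

Emit:
apply_moves --delta_pos '[[0,0,-1],[0,0,-1],[0.6,1,-0.5],[0.6,1,0],[1,0.8,0],[1,0.8,0],[1,0.8,0],[1,0.4,0],[1,0,0],[1,0,0]]' --turn '[[0,0,0],[0,0,0],[0,0,0],[0,0,0],[0,0,0],[0,0,0],[0,0,0],[0,0,0],[0,0,0],[0,0,0]]' --claw '[1,1,1,1,1,1,1,1,1,1]'

```text
t: 48.22
tcp_pos: [558.7, -126.4, 255.7]
eef_rot: [3.14, 0.001, -1.275]
wrist_force: [-0.1, 0.1, -0.3]
opening: 85.2
```

Emit:
apply_moves --delta_pos '[[1,0,0],[1,0,0],[1,0,0],[1,0,0],[1,0,0],[1,0,0],[1,0,0],[1,0,0],[0,0,0],[0,0,0]]' --turn '[[0,0,0],[0,0,0],[0,0,0],[0,0,0],[0,0,0],[0,0,0],[0,0,0],[0,0,0],[0,0,0],[0,0,0]]' --claw '[1,1,1,1,1,1,1,1,1,1]'

```text
t: 49.48
tcp_pos: [617.0, -316.7, 256.3]
eef_rot: [3.141, 0.001, -1.275]
wrist_force: [0.2, -0.1, 1.2]
opening: 85.4
```

Run:
```python
from h import *
p,d=grab_frame("top");cv2.imwrite("pics/top2.png",p[:,:,::-1])
s,_=grab_frame("side");cv2.imwrite("pics/side2.png",s[:,:,::-1])
Q1=cloud("top",d);Q0=cloud("top",np.load("top0.npz")["d"])
for n,Q in(("before",Q0),("now",Q1)):
    for k,c,R,lo,hi in(("sugar",(450,369),50,100,150),("tamper",(476,-369),40,60,110)):
        q=edge(Q,c,R,lo,hi);print(n,k,len(q),q.mean(0).round(1))
for k,x,y,R,r,h in(("small",621,255,54,26,57),("med",629,-248,64,30,67),("large",639,-79,75,34,79),("jug",619,80,48,25,86)):
    q=edge(Q1,(x,y),R+12,4,40);hl=cv2.convexHull(q[:,:2].astype(np.float32))[:,0];t=edge(Q1,(x,y),r+8,h-4,h+8)
    print(k,"place",circ(hl).round(1),"rim",circ(t[:,:2]).round(1),np.median(t[:,2]).round(1))
```

```text
before sugar 989 [450.1 363.7 112.9]
before tamper 350 [ 474.9 -365.4   86.5]
now sugar 988 [450.1 363.8 112.8]
now tamper 126 [ 479.1 -356.5   81.5]
small place [620.  255.   53.7] rim [620.4 253.5  23.8] 55.8
med place [ 629.2 -247.6   63.5] rim [ 627.1 -248.2   27.7] 65.6
large place [638.9 -79.2  74.1] rim [637.6 -79.6  31.6] 77.5
jug place [618.7  79.6  47.7] rim [618.2  81.1  23.4] 84.6
```

View pics/top2.png

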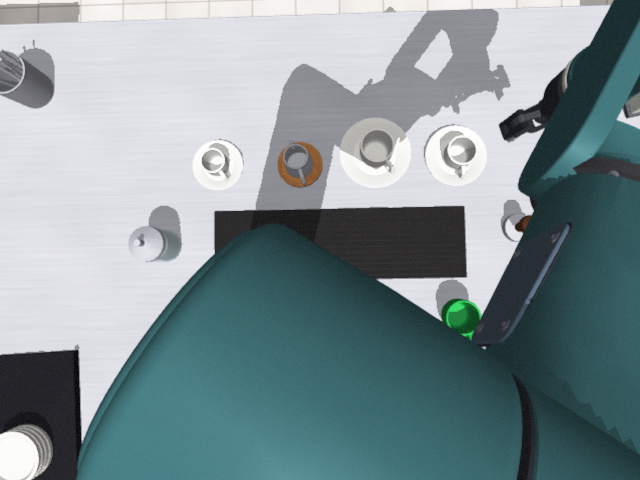

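All four items are in place. The top view shows them at (215,158), (298,158), (376,148) and (460,150), with the bystanders where they were. Handing in.

```bash
python3 -c "
from workcell import *
print(read_state()['wrist_force']);print(hand_in())"
```

```text
[ 0.87952436 -0.32916984 -0.31959817]
the job is handed in; nothing more can be done
None
```

I set the small, medium and large cups on their own saucers and then the steel jug on the coaster, and handed the job in at about 50 s. Each was lowered in small steps until light contact (8 N or less) and then released. The highest force I saw in the readings was 16 N, while closing on the jug.

| Item | Off centre, wrist camera | Off centre, final top view |
|---|---|---|
| Small cup | about 0.9 mm | about 1.6 mm |
| Medium cup | about 1.3 mm | about 2.2 mm |
| Large cup | about 0.1 mm | about 1.4 mm |
| Milk jug | about 1.4 mm | about 1.6 mm |

- **Camera disagreement:** The two cameras disagree by 1–2 mm, which is within their stated calibration.
- **Upright:** Rim heights are within about 2 mm of what I expected, so all four stand upright. I did not measure tilt separately.
- **Saucers and coaster:** They are where they started, to within about 1 mm.
- **Bystanders:** The sugar pourer has not moved. The tamper was unchanged in the view after the last placing. In the final view the arm partly hid it, so that last reading can't be compared.

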